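# Zero the leak tester with its adapter sleeve fitted

### The job

The bench leak tester has to be zeroed with its adapter fitted: slide the loose metal sleeve all the way down over the upright spigot on top of the tester and let go of it; only then pick up the screwdriver, reach its blade through the round hole in the tester's front and press the recessed button well in. Finish while still holding the screwdriver off the bench with the button held in, the sleeve still fully home; do not shift the pulley or the drilled block.

Things in the scene. Friction and masses are not known exactly. Their poses are not given: they have to be found in the camera images.
- tester: Grey instrument case, fixed to the bench, 100 deep (x) x 110 wide (y) x 95 mm high on four short rubber feet; a round dial gauge and a bezelled hole on its front, a brass spigot on its top. Origin: centre of its underside on the bench; its front faces its own -x (towards the robot), z up. The front plane is at x = -50 mm; the dial, at y = +25, z = 56 mm, stands 8 mm out of it.
- spigot_base (a point): Centre of the top face of the round brass shoulder (34 mm diameter, 6 mm thick) on the tester's top, 101 mm above the bench, at tester x = -18, y = 0 mm: the sleeve's underside sits here when fully home. The spigot rises from here: 16 mm diameter, 32 mm high, its last 5 mm tapering to 10 mm diameter.
- spigot_top (a point): Centre of the spigot's top end, 133 mm above the bench.
- aperture (a point): Centre of the round hole on the tester's front plane, at tester x = -50, y = -24, z = 52 mm. The hole is a straight bore of 18 mm diameter running along the tester's +x, with a dark bezel ring (29 mm outside) that stands 3 mm out of the front. The button's flat black face (16 mm diameter) fills the bore 20 mm behind the front plane.
- zero_button (a joint): Recessed spring button in the bore: 0 = out, grows as it is pushed along the tester's +x, to a stop at 0.008 (m). It takes about 2 N to start and 6 N at the stop, and springs back when let go. Well in means more than 5 mm.
- sleeve: Plain aluminium tube standing upright on the bench, 29 mm outside, 19 mm inside diameter, 45 mm long, open at both ends, 60 g. Origin: centre of its lower end, z along its axis, up.
- screwdriver: The only screwdriver: flat blade, 197 mm long, plastic handle 28 mm thick and 95 mm long, round steel shank 6 mm in diameter, about 90 g. It lies on the bench, its blade pointing away from the robot, up to 35 degrees to either side. Origin: mid-length on its underside; its blade points along its own -y, its handle lies at +y (from y = +3 to +98 mm), z up as it lies.
- blade_tip (a point): End of the screwdriver's blade, at screwdriver y = -97.5 mm, z = 8.5 mm (lying, the shank slopes very slightly, about 2 degrees, down to its tip).
- handle_mid (a point): Middle of the screwdriver's handle on its axis, at screwdriver y = +45, z = 14 mm; 142 mm behind the blade's tip.
- pulley_a: White grooved wheel lying flat, 42 mm in diameter, 26 mm high; bystander. Origin: centre of its underside.
- drilled_block: White block with drilled holes in its top, 36 x 50 x 26 mm; bystander. Origin: centre of its underside.

How it is judged:
On the way, in this order (a step that is already met when the one before it is completed fails the run):
1. the sleeve sits fully home on the spigot and has been let go (horizontal distance between sleeve and spigot_base below 0.004 m and z of sleeve in the frame of tester below 0.104 m and angle between sleeve's own z axis and vertical below 0.08 rad and contact force between the fingers and sleeve below 0.1 N), for 0.2 s.
2. the gripped screwdriver's blade is in the bore and holds the button in (value of joint zero_button above 0.005 m and x of blade_tip in the frame of tester above -0.029 m and distance between blade_tip and aperture below 0.032 m and contact force between the fingers and screwdriver above 1 N), for 0.3 s.
At the end, for the whole second after the job is handed in: The gripper holds the screwdriver still, its handle's middle more than 25 mm above the bench, its blade tip inside the bore, and keeps the button more than 5 mm in; the sleeve is released and upright on the spigot, centred within 4 mm, its lower end within 3 mm of the shoulder (all of step 1 and all of step 2 and height (world z) of handle_mid above 0.025 m and linear speed of screwdriver below 0.03 m/s); the arm keeps its last pose, push and grip.
It fails at once if the button is pressed while the sleeve is not home on the spigot (value of joint zero_button above 0.003 m and (horizontal distance between sleeve and spigot_base above 0.006 m or z of sleeve in the frame of tester above 0.107 m)).
It fails at once if the pulley or the drilled block is shifted by more than 25 mm (distance of any of pulley_a, drilled_block from where it was at the start of the episode above 0.025 m).
It also fails if it takes over 61 s, if anything falls off the work surface, if the arm or the gripper's body presses on something with over 40 N, if the wrist force passes 120 N, or if a joint passes its speed limit or range.

### The arm

A 7-joint arm with a two-finger parallel gripper is mounted at the origin on a cart in front of the work surface, level with it; the furniture and walls round the work are solid. World frame = base frame: x ahead of the robot, y to its left, z up, the work surface at z = 0. Lengths are in m, angles in rad, forces in N, time in s.
With the tool pointing down it reaches from about 0.4 to 0.875 m from the base axis. Payload 19.3 kg.
Tool frame: the origin (TCP) lies on the front face of the gripper's body, between the roots of the fingers; the fingertips stand 73 mm ahead of it and the grasp point (between the pads) lies 54 mm ahead of it; z points along the fingers, y is the direction in which the jaws open and shut (so a half turn about z gives the same grasp; the last joint's range is limited). The gripper opens to 85 mm and grips with 20 to 120 N. Pads are 22 mm wide; open, the fingers measure 114 mm over their backs; the gripper's body (76 mm by 85 mm) begins 54 mm behind the grasp point. The pads swing forward as they close: fully open they stand 13 mm farther back than shut.
Start: joints at [-1.412, 0.521, -0.036, 1.599, 0.021, 1.021, -0.113], TCP at [0.142, 0.609, 0.304] pointing down, gripper open.
Joint ranges: [-2.91, 2.91], [-0.3, 2.13], [-1.5, 1.42], [0.17, 2.43], [-1.26, 4.41], [0.16, 1.93], [-2.52, 2.52]. Speed limits (rad/s): [1.89, 1.89, 2.39, 2.39, 3.01, 3.01, 3.01].

### API

Orientations are given as [roll, pitch, yaw] about the fixed x, y, z axes, in that order (R = Rz(yaw) Ry(pitch) Rx(roll)).
In Python, from workcell import bot gives the robot as it stands.
- The arm moves only by the shell command python3 -m crank 'ROWS' [OPENING] [FORCE]. ROWS is a JSON object of lists of equal length, an entry for each row: "travel": the shift along the world's x, y, z in cm, a list of three; "rot": the turn, a rotation vector about the world's x, y, z in degrees, a list of three. A call has 1 to 8 rows; each row is the pose to reach, as a shift and turn from the pose commanded when the call began; what a row does not reach only later rows make up. A row lasts 1/10 s, in which the tool goes at most 50 mm and 8.59 degrees, less where a joint would pass 70% of its speed; a pose out of reach is approached as far as the arm can. A call with a gripper value outside its range is refused whole. OPENING is the opening, from -1 (shut) to 1 (fully open), so that 0 is half open, set as the call begins (- or left out, the last holds). The fingers move at their own pace and stop on an object; FORCE is the grip in N (left out, the last holds). Time passes only in rows, so rows that repeat a pose let the fingers close. It gives the time, the measured TCP pose, the force and the opening at its end, in the units of the state.
- bot.observe(): the state, without advancing time (a new reading comes with each control period).
- bot.grab_frame(name): name is "side" or "top"; returns the picture (480x640x3 uint8, red, green, blue); there is no depth.
- bot.camera_model(name): a dict with "fx", "fy", "cx", "cy" (pixels), "R" (3x3) and "t" (3): a world point X has camera coordinates R X + t. Camera axes: x right, y down, z forward; pixel columns grow to the right and rows downward; lengths in m; the calibration is good to about 2 mm. A picture is of the moment at which its call begins. camera_model takes no time and is no camera call.
- bot.job_done(): hands the job in, once; it reports no verdict.
Trained networks look in the newest picture that a camera, given by its name, has taken for a name from the list of things; names that differ only in an ending like _2 or _b are one class to them, and where a whole thing is asked for, a point or a joint stands for the part that bears it (a point fixed in the world has none). Each returns a list of dicts, best first, with "conf" (0 to 1); they miss things now and then, are a little off and sometimes report something else, mostly with a low value. They report only what shows in the picture. A call takes as long as a camera call.
- bot.silhouettes(camera, thing): "pixels" (480x640 bool, what is visible of it) and "box" ([centre column, centre row, width, height] in pixels, round what is visible of it).
The state is a dict: "clock": time; "qpos": joint angles; "qd": joint speeds; "joint_efforts": joint torques, N m; "position": TCP position; "tool_rot": TCP orientation; "force": force on the tool from outside, world axes, zero at the start; "moment": the same for the moment, N m; "grip_width": finger opening in m.
Only numpy, scipy, OpenCV 4.12 (cv2) and the standard library are available. Lean on these libraries where they do the work, as an engineer would, in place of code of your own. Each camera call takes 0.05 s, during which the arm holds its last target.

## Working session

There is one attempt and no reset: what is moved stays moved. The work goes in short steps, Python scripts to look and compute and a shell command to move; the robot and the scene stay as the last step left them, time stands still between calls to the robot, and variables do not carry over. Pictures are saved under pics/ and viewed, and the job is handed in when it is done.

```bash
ls; mkdir -p pics
python3 - <<'E'
from workcell import bot
import cv2,json
s=bot.observe()
print({k:s[k] for k in s})
for c in ("side","top"):
    im=bot.grab_frame(c); cv2.imwrite(f"pics/{c}0.png",cv2.cvtColor(im,cv2.COLOR_RGB2BGR))
    print(c,bot.camera_model(c))
E
```

```text
pics
{'clock': 0.0, 'qpos': array([-1.41222547,  0.52202602, -0.03631705,  1.6000059 ,  0.02122543,
        1.02112015, -0.11280951]), 'qd': array([ 1.53523363e-03, -1.09753206e-03, -1.42035707e-03, -4.74793089e-04,
        2.86438515e-04, -1.31614576e-03,  2.10716040e-05]), 'joint_efforts': array([-5.89795127e-04, -9.27105117e+01,  1.97946958e+00, -3.69931555e+01,
        1.78810162e-02,  8.02250812e-03,  4.64804975e-05]), 'position': array([0.14172055, 0.6084518 , 0.30331909]), 'tool_rot': array([-3.14042413e+00,  1.11597808e-04,  2.91280666e+00]), 'force': array([-0.15690861,  0.17662129, -0.71147598]), 'moment': array([-0.0502507 ,  0.09306477,  0.01586272]), 'grip_width': 0.0850189898186263}
side {'fx': 578.8622970222076, 'fy': 578.8622970222076, 'cx': 323.7611533375234, 'cy': 247.9153380121973, 'R': array([[-0.99911352,  0.04160359,  0.00642758],
       [ 0.01029495,  0.38951876, -0.92096099],
       [-0.04081895, -0.92007841, -0.38960177]]), 't': array([0.56645538, 0.1309499 , 0.88790645])}
top {'fx': 617.5768774298938, 'fy': 617.5768774298938, 'cx': 330.10476649968473, 'cy': 241.7154124517491, 'R': array([[ 0.02925276, -0.99940872,  0.01806912],
       [-0.99771771, -0.0302943 , -0.06034584],
       [ 0.06085755, -0.01626259, -0.99801397]]), 't': array([-0.14110611,  0.57180266,  0.99776264])}
```

View pics/side0.png

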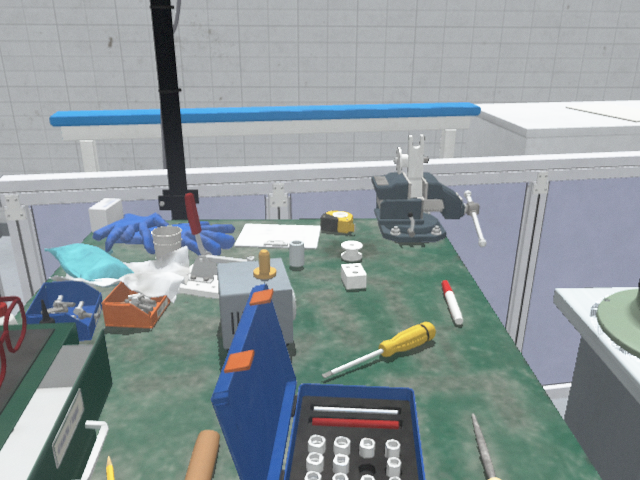

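View pics/top0.png

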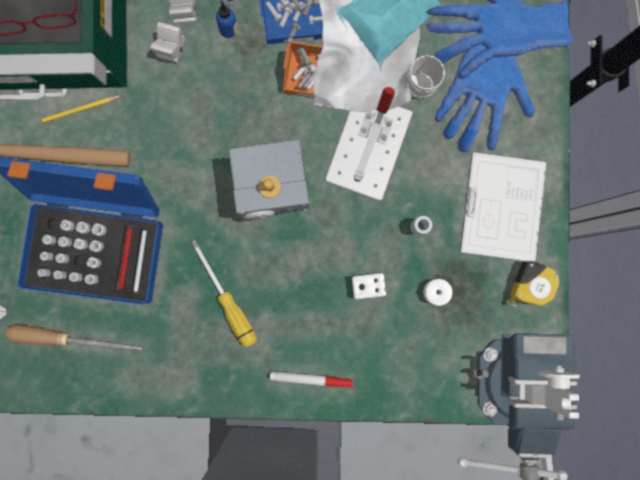

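```bash
cat > h.py <<'E'
import numpy as np, cv2
from workcell import bot
from scipy.optimize import least_squares
CM={c:bot.camera_model(c) for c in ("side","top")}
def proj(c,X):
    m=CM[c]; X=np.atleast_2d(X); p=X@np.array(m["R"]).T+m["t"]
    return np.c_[m["fx"]*p[:,0]/p[:,2]+m["cx"], m["fy"]*p[:,1]/p[:,2]+m["cy"]]
def ray(c,uv):
    m=CM[c];R=np.array(m["R"]);d=R.T@np.array([(uv[0]-m["cx"])/m["fx"],(uv[1]-m["cy"])/m["fy"],1.]);return -R.T@m["t"],d/np.linalg.norm(d)
def onz(c,uv,z):
    o,d=ray(c,uv);return o+d*(z-o[2])/d[2]
def tri(uvs):
    A=np.zeros((3,3));b=np.zeros(3);rs=[ray(c,uv) for c,uv in uvs.items()]
    for o,d in rs:
        P=np.eye(3)-np.outer(d,d);A+=P;b+=P@o
    X=np.linalg.solve(A,b);return X,[np.linalg.norm(np.cross(X-o,d)) for o,d in rs]
def crop(im,name,x0,y0,x1,y1,k):
    cv2.imwrite("pics/"+name,cv2.cvtColor(cv2.resize(im[y0:y1,x0:x1],None,fx=k,fy=k,interpolation=cv2.INTER_CUBIC),cv2.COLOR_RGB2BGR))
E
python3 - <<'E'
from h import *
ims={c:bot.grab_frame(c) for c in CM}
crop(ims["top"],"t1.png",180,130,320,270,4)
crop(ims["side"],"s1.png",200,230,380,380,4)
np.savez("m.npz",top=ims["top"],side=ims["side"])
out={}
for c in CM:
  for t in ("tester","sleeve","screwdriver","pulley_a","drilled_block"):
    r=bot.silhouettes(c,t)
    for q in r[:2]: print(c,t,round(q["conf"],2),np.round(q["box"],1))
    if r: out[c+"_"+t]=r[0]["pixels"]
np.savez("sil.npz",**out)
print(bot.observe()["clock"])
E
```

```text
side tester 0.86 [256.7 299.6  79.8  95.6]
side sleeve 0.66 [294.8 253.9  16.2  27.2]
side screwdriver 0.68 [380.2 349.5 111.   56.6]
side pulley_a 0.8 [350.2 249.5  29.4  21.4]
side pulley_a 0.51 [257.  297.4  79.6  99.4]
side drilled_block 0.91 [353.9 275.8  20.9  28.1]
top tester 0.72 [269.8 178.9  84.2  78.9]
top sleeve 0.5 [423.1 224.1  24.9  14.9]
top sleeve 0.21 [267.6 181.1  79.9  78.4]
top screwdriver 0.57 [224.2 291.7  64.8 109.2]
top drilled_block 0.86 [372.6 288.8  31.8  25.8]
top drilled_block 0.35 [224.2 291.9  68.3 102.9]
0.7
```

View pics/t1.png

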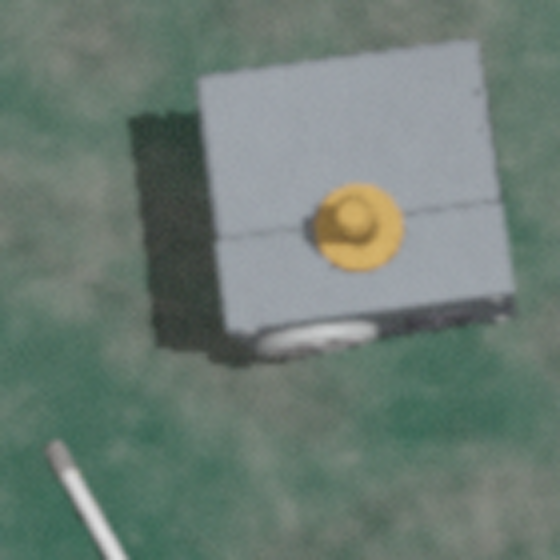

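View pics/s1.png

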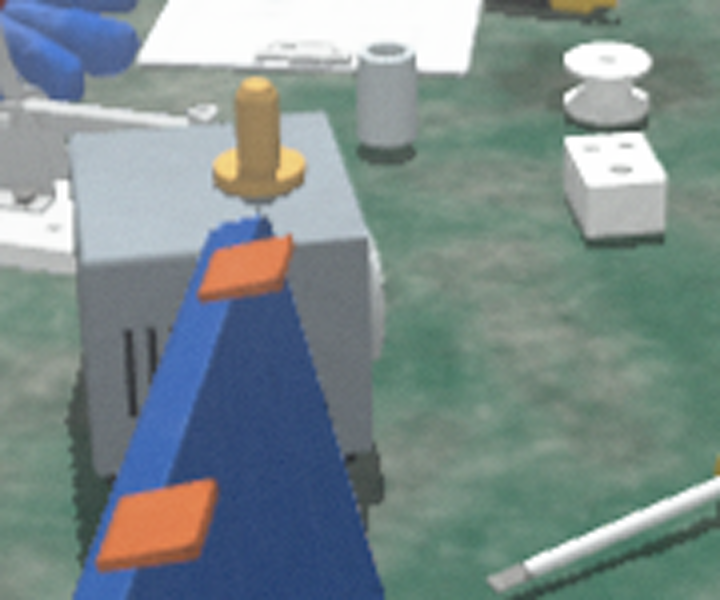

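```bash
cat > tester.py <<'E'
from h import *
T=[(( .05,.055,.095),(200,77)),((.05,-.055,.095),(480,40)),((-.05,-.055,.095),(514,290)),((-.05,.055,.095),(228,333)),((-.018,0,.101),(360,227)),((-.018,0,.133),(354,215))]
S=[((.05,-.055,.095),(70,135)),((.05,.055,.095),(80,263)),((-.05,-.055,.095),(327,113)),((-.05,.055,.095),(367,238)),((-.018,0,.101),(259,169)),((-.018,0,.133),(257,83))]
P={"top":(np.array([a for a,_ in T]),(np.array([b for _,b in T])+.5)/4-.5+[180,130]),"side":(np.array([a for a,_ in S]),(np.array([b for _,b in S])+.5)/4-.5+[200,230])}
def W(p,X):
    c,s=np.cos(p[2]),np.sin(p[2]);return X@np.array([[c,-s,0],[s,c,0],[0,0,1]]).T+[p[0],p[1],p[3] if len(p)>3 else 0]
if __name__=="__main__":
    f=lambda p,cs=("top","side"):np.concatenate([(proj(c,W(p,P[c][0]))-P[c][1]).ravel() for c in cs])
    for cs in (("top",),("side",),("top","side")):
        r=least_squares(f,[.5,0,0,0] if len(cs)>1 else [.5,0,0],args=(cs,),loss="soft_l1");print(cs,np.round(r.x,4));print(np.round(f(r.x,cs).reshape(-1,2),1).tolist())
    p=r.x;print("spigot",W(p[:3],np.array([[-.018,0,.101],[-.018,0,.133],[-.05,-.024,.052]])))
    print("tri",tri({"top":P["top"][1][4],"side":P["side"][1][4]}),tri({"top":P["top"][1][5],"side":P["side"][1][5]}))
    m=np.load("m.npz")
    crop(m["top"],"t2.png",390,195,470,320,6)
    crop(m["top"],"t3.png",170,230,270,360,4)
    crop(m["side"],"s2.png",310,310,450,390,5)
    crop(m["side"],"s3.png",270,225,390,300,6)
E
python3 tester.py
```

```text
('top',) [ 0.6693 -0.0256  0.166 ]
[[-1.1, -0.5], [0.2, -0.7], [0.4, 1.0], [0.3, -0.1], [0.1, 0.3], [-0.2, 0.1]]
('side',) [ 0.6709 -0.0257  0.1576]
[[-0.5, -0.6], [-0.5, 0.3], [0.1, 0.1], [0.5, 0.3], [0.3, -1.1], [0.0, 0.4]]
('top', 'side') [ 6.702e-01 -2.570e-02  1.625e-01 -2.000e-04]
[[-0.9, -1.2], [0.4, -1.1], [0.4, 0.6], [0.2, -0.8], [0.1, -0.2], [-0.1, -0.5], [-0.2, -0.3], [0.3, 0.5], [0.3, 0.2], [1.2, 0.4], [0.7, -0.9], [0.5, 0.5]]
spigot [[ 0.6524552  -0.02859168  0.101     ]
 [ 0.6524552  -0.02859168  0.133     ]
 [ 0.62476103 -0.05745399  0.052     ]]
tri (array([ 0.65292356, -0.0283011 ,  0.09929454]), [np.float64(0.0006328702239047811), np.float64(0.000632870223904899)]) (array([ 0.65238559, -0.0288327 ,  0.13332106]), [np.float64(0.0007819872370614324), np.float64(0.0007819872370614857)])
```

```bash
ls pics
```

```text
s1.png
s2.png
s3.png
side0.png
t1.png
t2.png
t3.png
top0.png
```

View pics/t2.png

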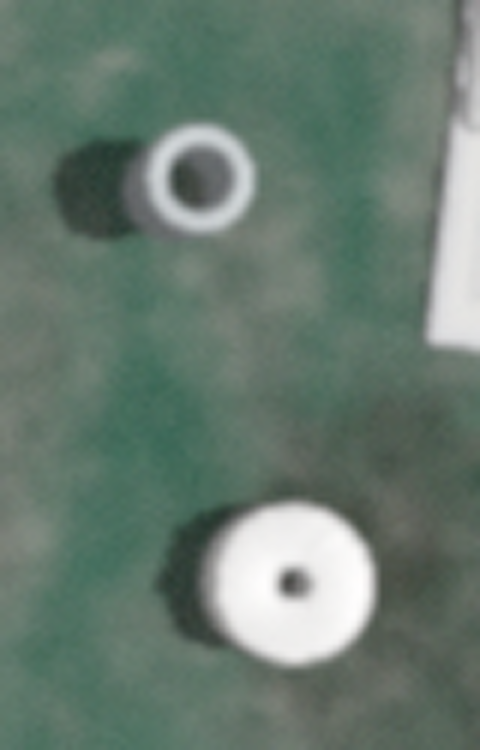

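View pics/t3.png

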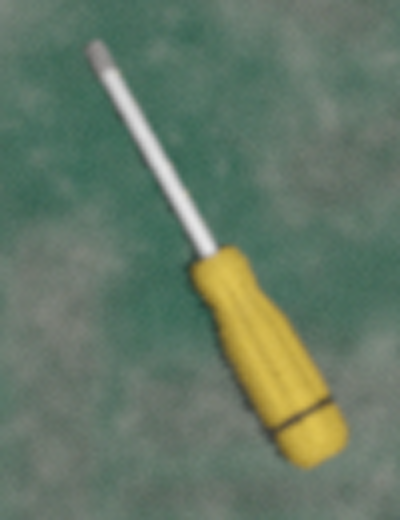

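View pics/s2.png

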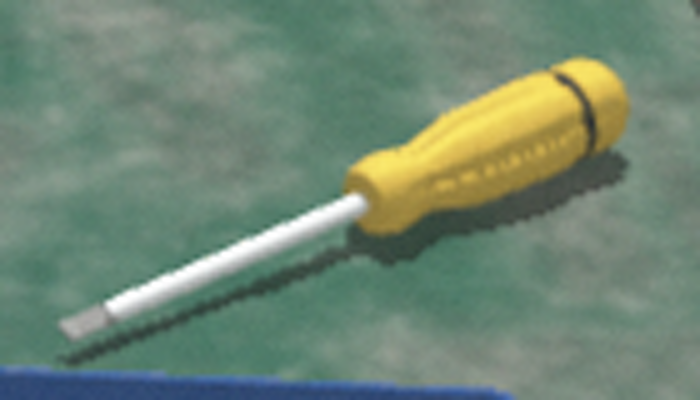

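View pics/s3.png

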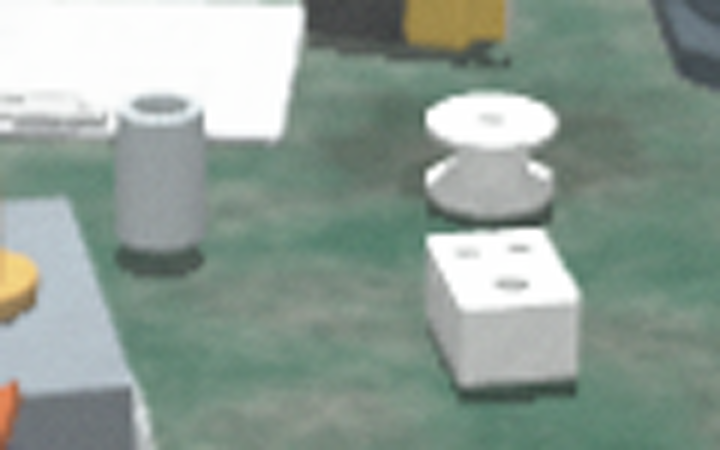

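Run:
```python
from h import *
def px(p,k,o): return (np.array(p)+.5)/k-.5+o
print("sleeve top",tri({"top":px((200,178),6,[390,195]),"side":px((160,109),6,[270,225])}))
print(" onz .045 top",onz("top",px((200,178),6,[390,195]),.045))
print("sleeve bottom side onz0", onz("side",px((160,238),6,[270,225]),0.0))
print("pulley",onz("top",px((295,583),6,[390,195]),.026),"block",onz("top",(369,286),.026))
tt=px((94,42),4,[170,230]);ts=px((68,331),5,[310,310])
print("tip",tri({"top":tt,"side":ts}))
# handle front end centre: junction shank/handle
jt=px((212,253),4,[170,230]);js=px((362,200),5,[310,310])
print("shoulder",tri({"top":jt,"side":js}), onz("top",jt,.012))
et=px((325,455),4,[170,230]);print("end",onz("top",et,.014), "tip onz",onz("top",tt,.0085))
# mask axis
s=np.load("sil.npz")["top_screwdriver"]
ys,xs=np.nonzero(s)
a=np.array([onz("top",(x,y),.013)[:2] for x,y in zip(xs,ys)]);c=a.mean(0);u,sv,v=np.linalg.svd(a-c);print(c,v[0],np.degrees(np.arctan2(v[0][1],v[0][0])))
t=(a-c)@v[0];print(t.min(),t.max(), c+v[0]*t.min(),c+v[0]*t.max())
```

```text
sleeve top (array([ 0.60747468, -0.27224603,  0.04439517]), [np.float64(0.0005831863039417191), np.float64(0.0005831863039416083)])
 onz .045 top [ 0.60683236 -0.27211584  0.045     ]
sleeve bottom side onz0 [ 0.60859014 -0.27163837  0.        ]
pulley [ 0.49896957 -0.30339283  0.026     ] block [ 0.50501079 -0.18931005  0.026     ]
tip (array([0.57208783, 0.10271471, 0.00806073]), [np.float64(5.684546986942626e-05), np.float64(5.6845469869377024e-05)])
shoulder (array([0.48673565, 0.0498105 , 0.01282072]), [np.float64(8.628277019164126e-05), np.float64(8.628277019183816e-05)]) [0.48662819 0.04994913 0.012     ]
end [4.05865064e-01 3.99519508e-04 1.40000000e-02] tip onz [0.57211964 0.10262087 0.0085    ]
[0.46299854 0.03561867] [-0.85438323 -0.51964343] -148.69166339141336
-0.1269962684024834 0.0691486775860488 [0.57150202 0.10161145] [ 4.03919067e-01 -3.13986867e-04]
```

```bash
python3 -m crank '{"travel":[[3.2,-3.8,0],[6.4,-7.6,0],[9.6,-11.4,0],[12.8,-15.2,0],[16,-19,0],[19.2,-22.8,0],[22.4,-26.6,0],[25.6,-30.4,0]],"rot":[[0,0,-8],[0,0,-16],[0,0,-24],[0,0,-32],[0,0,-40],[0,0,-48],[0,0,-56],[0,0,-64]]}' 1 40
```

```text
clock: 1.5
position: [0.3988, 0.3031, 0.3043]
tool_rot: [3.141, -0.001, 1.79]
force: [0.0, 1.5, -0.3]
grip_width: 0.0857
```

```bash
python3 -m crank '{"travel":[[1.6,-4.6,0],[3.2,-9.2,0],[4.8,-13.8,0],[6.4,-18.4,0],[8,-23,0],[9.6,-27.6,0],[11.2,-32.2,-1],[12.8,-36.8,-2]],"rot":[[0,0,-3],[0,0,-6],[0,0,-9],[0,0,-12],[0,0,-15],[0,0,-18],[0,0,-21],[0,0,-21]]}'
python3 -m crank '{"travel":[[1.6,-4.2,-2],[3.2,-8.4,-4],[4.8,-12.6,-6],[6.4,-16.8,-8],[8.1,-20.9,-10],[8.1,-20.9,-10],[8.1,-20.9,-10]],"rot":[[0,0,0],[0,0,0],[0,0,0],[0,0,0],[0,0,0],[0,0,0],[0,0,0]]}'
```

```text
clock: 2.3
position: [0.5263, -0.0651, 0.284]
tool_rot: [3.141, -0.0, 1.428]
force: [0.8, 1.0, -0.6]
grip_width: 0.0855
clock: 3.0
position: [0.6063, -0.2732, 0.1829]
tool_rot: [-3.14, 0.0, 1.428]
force: [0.1, 0.7, 0.0]
grip_width: 0.0855
```

Run:
```python
from h import *
ims={c:bot.grab_frame(c) for c in CM}
a=np.hstack([ims["top"][120:360,270:520],ims["side"][140:380,200:450]])
crop(a,"a1.png",0,0,500,240,1.6)
print(bot.observe()["position"],bot.observe()["tool_rot"])
```

```text
[ 0.60693214 -0.2713848   0.18418692] [ 3.14137167e+00 -5.20300941e-04  1.43002645e+00]
```

View pics/a1.png

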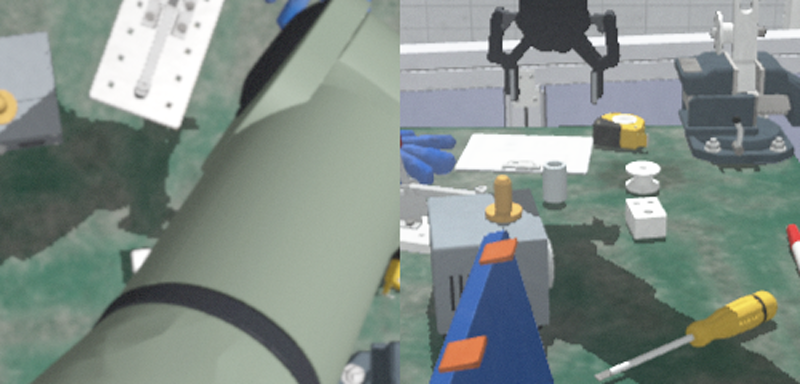

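The side view shows the open fingers (crop 512,85 and 597,85) straddling the sleeve at (554,183). In the top view the arm hides the sleeve. Descending.

```bash
python3 -m crank '{"travel":[[0,0,-4],[0,0,-7],[0,0,-9],[0,0,-10],[0,0,-10],[0,0,-10]],"rot":[[0,0,0],[0,0,0],[0,0,0],[0,0,0],[0,0,0],[0,0,0]]}'
python3 -m crank '{"travel":[[0,0,0],[0,0,0],[0,0,0],[0,0,0],[0,0,0],[0,0,0],[0,0,0],[0,0,0]],"rot":[[0,0,0],[0,0,0],[0,0,0],[0,0,0],[0,0,0],[0,0,0],[0,0,0],[0,0,0]]}' -1 40
```

```text
clock: 3.7
position: [0.6074, -0.2721, 0.0852]
tool_rot: [3.14, 0.0, 1.43]
force: [0.7, -0.4, 0.2]
grip_width: 0.0857
clock: 4.5
position: [0.6069, -0.2724, 0.0844]
tool_rot: [3.141, -0.0, 1.429]
force: [-1.9, 0.4, 6.5]
grip_width: 0.0277
```

Run:
```python
from h import *
im=bot.grab_frame("side")
crop(im,"a2.png",200,140,400,300,4)
print(bot.observe()["position"],bot.observe()["grip_width"])
```

```text
[ 0.60688164 -0.27239317  0.08433929] 0.027485837315785147
```

View pics/a2.png

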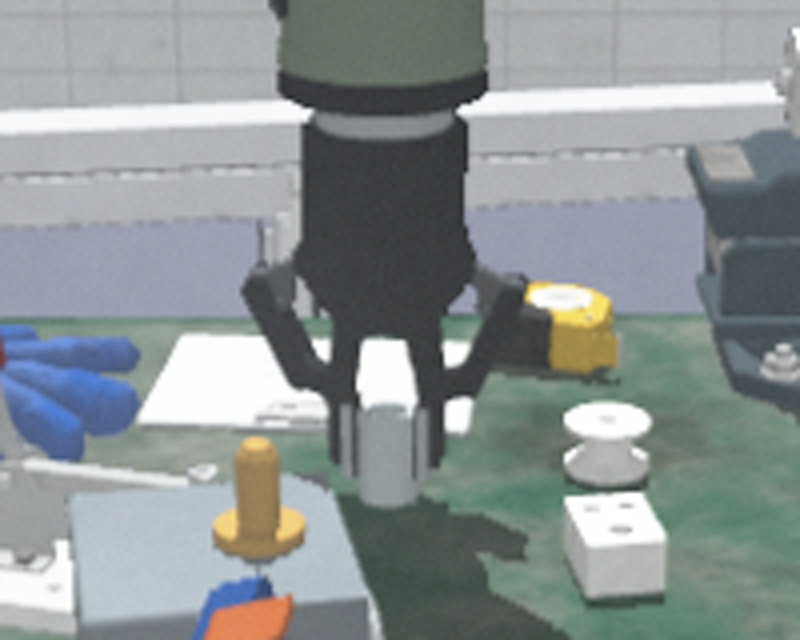

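```bash
python3 -m crank '{"travel":[[0,0,2],[0,0,6],[0,0,11],[0,0,15],[0.9,4.8,16],[1.8,9.6,16],[2.7,14.4,16],[3.6,19.2,16]],"rot":[[0,0,0],[0,0,0],[0,0,0],[0,0,0],[0,0,0],[0,0,0],[0,0,0],[0,0,0]]}'
python3 -m crank '{"travel":[[0.6,3,0],[0.9,5.1,0],[0.9,5.1,0],[0.9,5.1,0],[0.9,5.1,0]],"rot":[[0,0,0],[0,0,0],[0,0,0],[0,0,0],[0,0,0]]}'
```

```text
clock: 5.35
position: [0.6428, -0.0784, 0.2442]
tool_rot: [3.141, -0.0, 1.429]
force: [0.9, -0.3, 0.3]
grip_width: 0.028
clock: 5.85
position: [0.6516, -0.0306, 0.244]
tool_rot: [3.142, 0.001, 1.428]
force: [-0.4, 0.1, -0.9]
grip_width: 0.0277
```

Run:
```python
from h import *
ims={c:bot.grab_frame(c) for c in CM}
np.savez("m3.npz",**ims)
crop(ims["side"],"a3.png",180,160,340,280,5)
crop(ims["top"],"a3t.png",170,80,370,230,4)
s=bot.observe();print(s["position"],s["tool_rot"],s["grip_width"])
```

```text
[ 0.65160899 -0.03055389  0.24396347] [3.14159102e+00 3.41971598e-04 1.42764166e+00] 0.02722747899010999
```

View pics/a3.png

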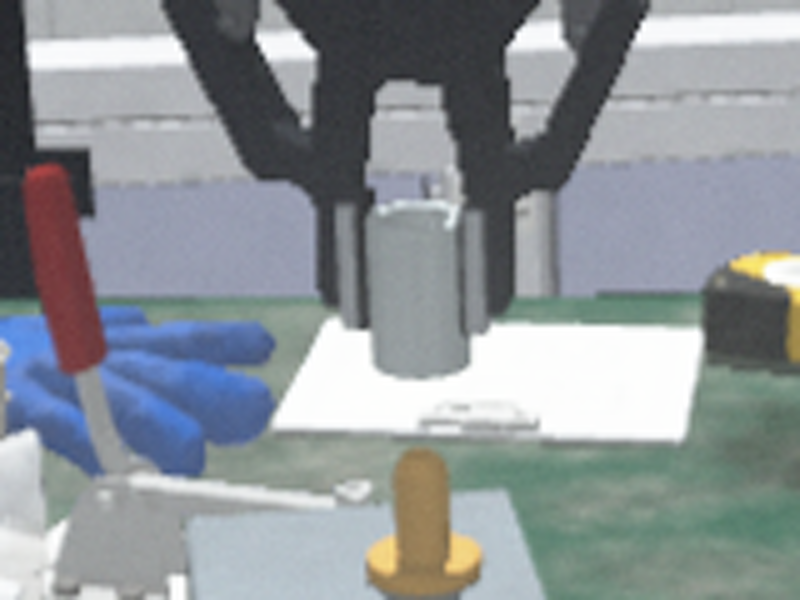

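View pics/a3t.png

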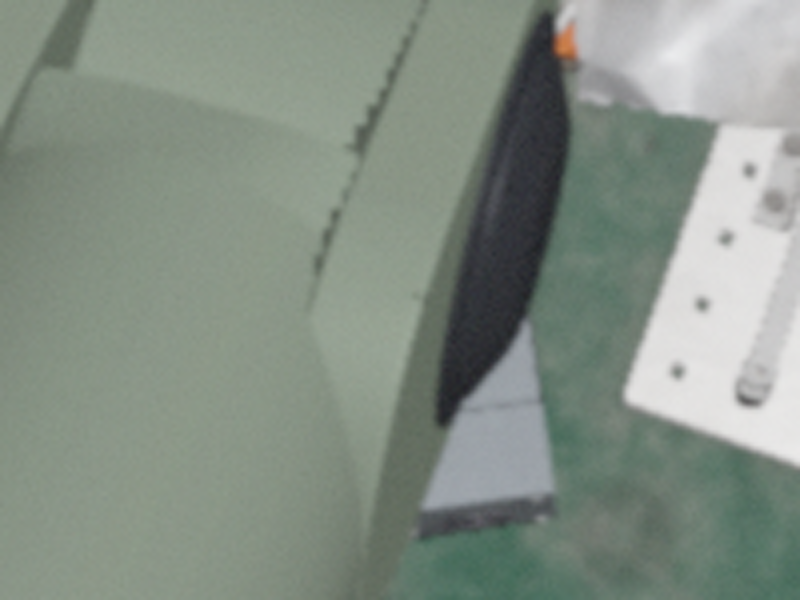

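Run:
```python
from h import *
def px(p,k,o): return (np.array(p)+.5)/k-.5+o
def bounds(c,r,z0,h,): # pixel bounds of cylinder at c
    a=np.linspace(0,2*np.pi,200);X=np.r_[np.c_[c[0]+r*np.cos(a),c[1]+r*np.sin(a),a*0+z0],np.c_[c[0]+r*np.cos(a),c[1]+r*np.sin(a),a*0+z0+h]]
    p=(proj("side",X)-[180,160]+.5)*5-.5
    return p[:,0].min(),p[:,0].max(),p[:,1].min(),p[:,1].max()
print("sleeve pred",np.round(bounds((.652,-.0295),.0145,.160,.045),1))
for dy in (-.003,.003): print(dy,np.round(bounds((.652,-.0295+dy),.0145,.160,.045),1))
print("spigot pred",np.round(bounds((.6525,-.0286),.008,.101,.027),1))
print("shoulder pred",np.round(bounds((.6525,-.0286),.017,.095,.006),1))
```

```text
sleeve pred [364.7 473.4 201.2 386.3]
-0.003 [365.5 473.8 197.9 382.3]
0.003 [364.  473.  204.5 390.3]
spigot pred [396.5 454.7 460.5 567.6]
shoulder pred [369.  486.  531.7 599.9]
```

```bash
python3 -m crank '{"travel":[[0.1,0,-1],[0.1,0,-2],[0.1,0,-2.4],[0.1,0,-2.8],[0.1,0,-3.1],[0.1,0,-3.4],[0.1,0,-3.4]],"rot":[[0,0,0],[0,0,0],[0,0,0],[0,0,0],[0,0,0],[0,0,0],[0,0,0]]}'
```

```text
clock: 6.65
position: [0.6527, -0.0292, 0.2096]
tool_rot: [-3.141, 0.0, 1.429]
force: [-0.7, 0.4, -0.2]
grip_width: 0.0276
```

Run:
```python
from h import *
ims={c:bot.grab_frame(c) for c in ["side"]}
crop(ims["side"],"a4.png",180,160,340,280,5)
s=bot.observe();print(s["position"],s["force"],s["moment"],s["grip_width"])
```

```text
[ 0.65277421 -0.02930438  0.20986651] [ 0.06460538 -0.40767739 -0.47154677] [-0.02201235  0.04032635  0.00314113] 0.02734154864045641
```

View pics/a4.png

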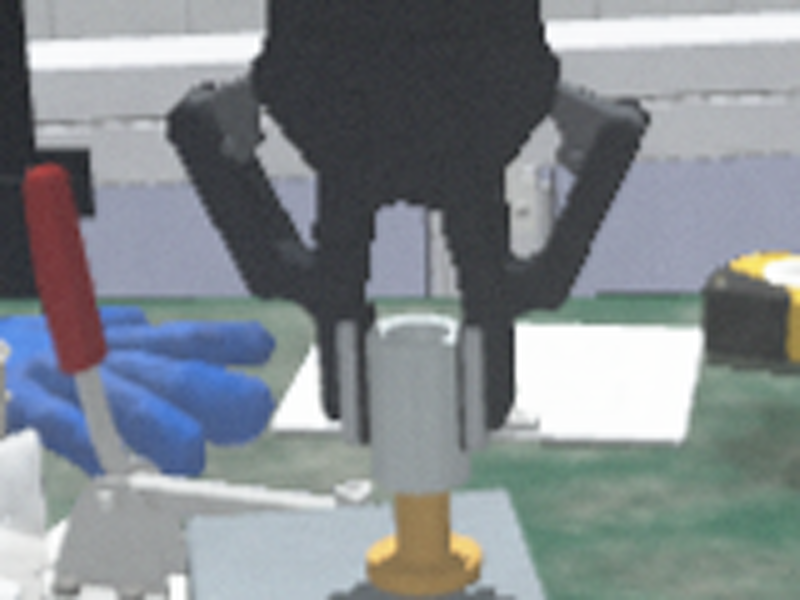

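```bash
python3 -m crank '{"travel":[[0.05,0,-0.5],[0.05,0,-1],[0.05,0,-1.5],[0.05,0,-1.9],[0.05,0,-2.2],[0.05,0,-2.35],[0.05,0,-2.35]],"rot":[[0,0,0],[0,0,0],[0,0,0],[0,0,0],[0,0,0],[0,0,0],[0,0,0]]}'
python3 - <<'E'
from h import *
ims={c:bot.grab_frame(c) for c in ["side"]}
crop(ims["side"],"a5.png",180,160,340,280,5)
s=bot.observe();print(s["position"],s["force"],s["moment"],s["grip_width"])
E
```

```text
clock: 7.4
position: [0.6532, -0.0293, 0.1862]
tool_rot: [-3.141, 0.0, 1.429]
force: [-0.1, -0.5, -0.8]
grip_width: 0.0274
[ 0.65328168 -0.02932057  0.18638471] [ 0.57200893 -0.53709938 -0.05892415] [-0.00111542  0.06228048  0.01609335] 0.02707832908645632
```

View pics/a5.png

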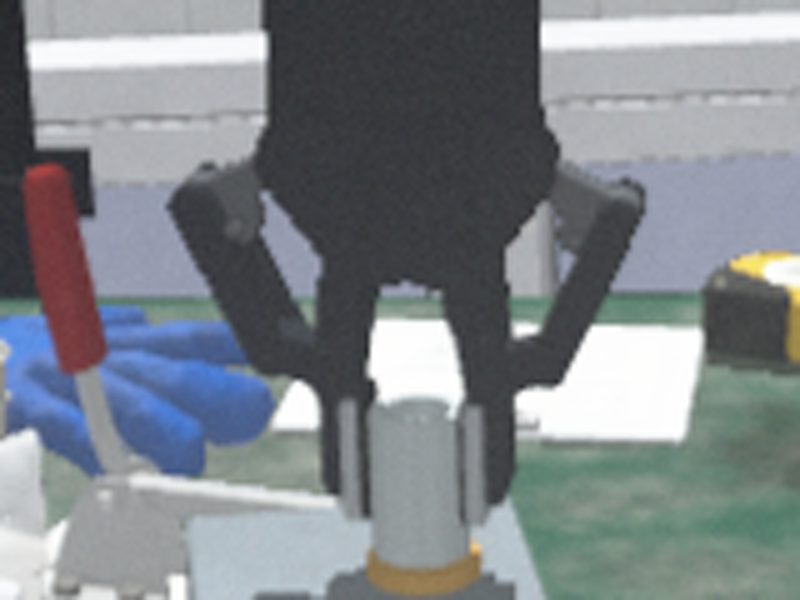

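```bash
python3 -m crank '{"travel":[[0,0,-0.1],[0,0,-0.2],[0,0,-0.2]],"rot":[[0,0,0],[0,0,0],[0,0,0]]}'
python3 -m crank '{"travel":[[0,0,0],[0,0,0],[0,0,0],[0,0,0],[0,0,0.2],[0,0,0.2]],"rot":[[0,0,0],[0,0,0],[0,0,0],[0,0,0],[0,0,0],[0,0,0]]}' 0.3
python3 - <<'E'
from h import *
ims={c:bot.grab_frame(c) for c in ["side"]}
crop(ims["side"],"a6.png",180,160,340,280,5)
s=bot.observe();print(s["position"],s["force"],s["moment"],s["grip_width"])
E
```

```text
clock: 7.75
position: [0.6534, -0.0293, 0.1853]
tool_rot: [3.141, -0.0, 1.429]
force: [-6.0, 1.3, 12.3]
grip_width: 0.0279
clock: 8.35
position: [0.6534, -0.0293, 0.1866]
tool_rot: [3.141, 0.0, 1.429]
force: [0.3, -0.1, -0.0]
grip_width: 0.0552
[ 0.65337397 -0.02930379  0.18657818] [-0.58738685  0.44162355 -0.06370882] [0.04452532 0.00359375 0.01461651] 0.055495594360855945
```

View pics/a6.png

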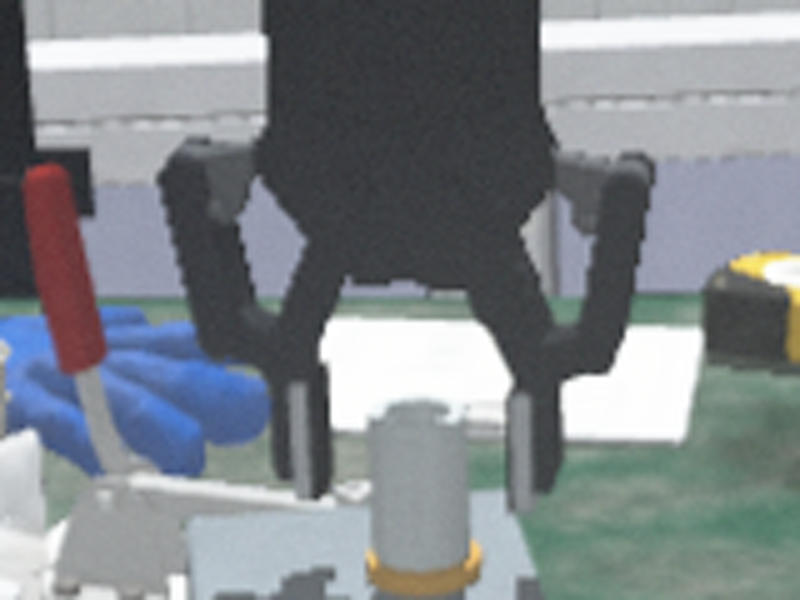

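```bash
python3 -m crank '{"travel":[[0,0,3],[0,0,8],[-2,0.6,11],[-6,1.7,11],[-10,2.9,11],[-14,4,11],[-18,5.1,11],[-20.2,5.8,10]],"rot":[[0,0,0],[0,0,0],[0,0,-8],[0,0,-16],[0,0,-24],[0,0,-32],[0,0,-40],[0,0,-48]]}' 1
python3 -m crank '{"travel":[[0,0,-4],[0,0,-8],[0,0,-11],[0,0,-12],[0,0,-12],[0,0,-12]],"rot":[[0,0,-2.4],[0,0,-2.4],[0,0,-2.4],[0,0,-2.4],[0,0,-2.4],[0,0,-2.4]]}'
python3 - <<'E'
from h import *
ims={c:bot.grab_frame(c) for c in CM}
crop(ims["side"],"a7.png",220,180,460,380,3.3)
crop(ims["top"],"a7t.png",150,130,350,280,4)
s=bot.observe();print(s["position"],s["tool_rot"],s["qpos"])
E
```

```text
clock: 9.2
position: [0.4489, 0.0292, 0.2868]
tool_rot: [-3.14, -0.001, 0.586]
force: [1.9, -0.4, -0.6]
grip_width: 0.0855
clock: 9.8
position: [0.4518, 0.0285, 0.1675]
tool_rot: [3.141, -0.001, 0.549]
force: [-0.8, 0.3, 0.3]
grip_width: 0.0857
[0.45192077 0.02878708 0.16765724] [ 3.14110452e+00 -2.04102904e-03  5.49651651e-01] [-0.62608145  0.56023406  0.57576795  2.17598101 -0.58100244  0.55605159
 -0.63635853]
```

View pics/a7.png

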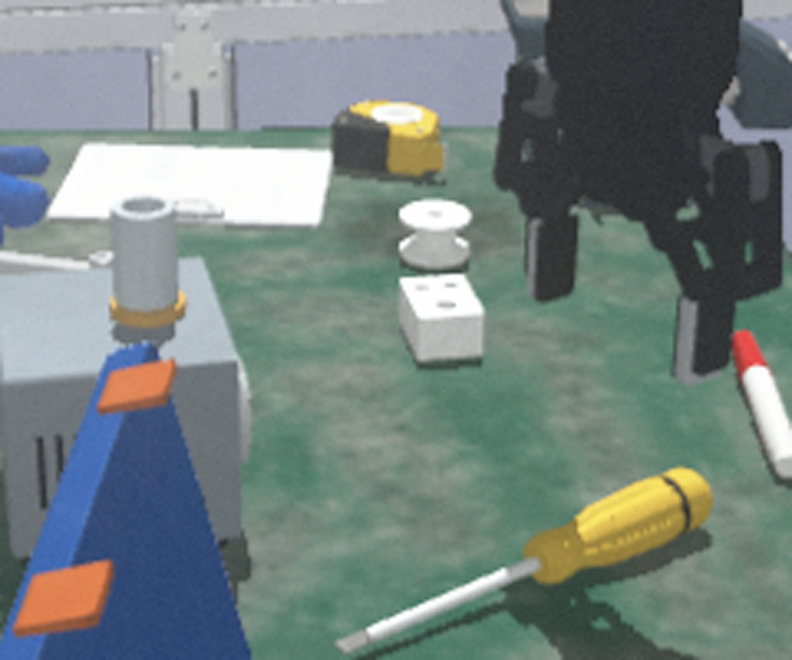

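View pics/a7t.png

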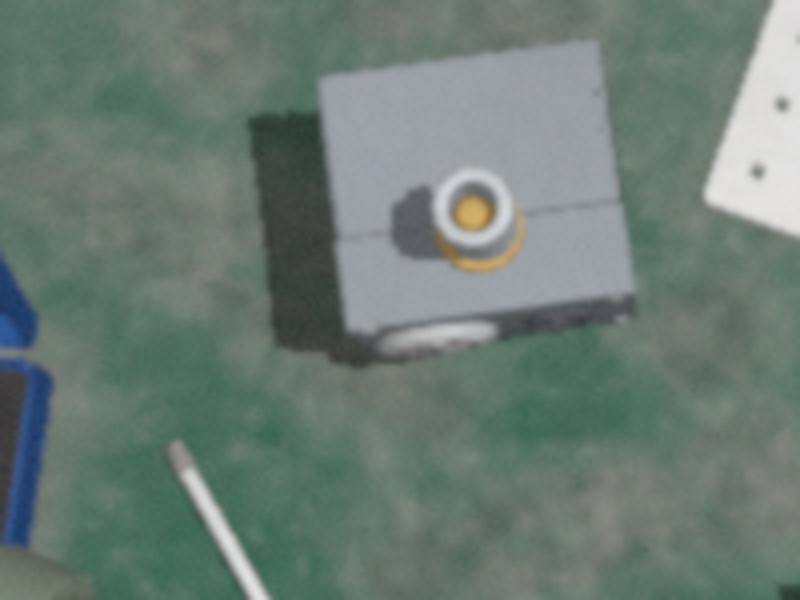

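```bash
python3 -m crank '{"travel":[[0,0,-4],[0,0,-7],[0,0,-8.5],[0,0,-9.1],[0,0,-9.1],[0,0,-9.1]],"rot":[[0,0,0],[0,0,0],[0,0,0],[0,0,0],[0,0,0],[0,0,0]]}'
python3 -m crank '{"travel":[[0,0,0],[0,0,0],[0,0,0],[0,0,0],[0,0,0],[0,0,0],[0,0,0],[0,0,0]],"rot":[[0,0,0],[0,0,0],[0,0,0],[0,0,0],[0,0,0],[0,0,0],[0,0,0],[0,0,0]]}' -1 100
python3 - <<'E'
from h import *
ims={c:bot.grab_frame(c) for c in CM}
crop(ims["side"],"a8.png",220,180,460,380,3.3)
s=bot.observe();print(s["position"],s["tool_rot"],s["force"],s["grip_width"])
E
```

```text
clock: 10.5
position: [0.4518, 0.0288, 0.0764]
tool_rot: [3.141, -0.001, 0.55]
force: [-0.0, -0.1, -0.4]
grip_width: 0.0855
clock: 11.3
position: [0.4514, 0.0287, 0.076]
tool_rot: [-3.141, -0.001, 0.549]
force: [-4.8, 1.4, 21.5]
grip_width: 0.0231
[0.45138159 0.02871538 0.07599272] [-3.14132127e+00 -7.75105413e-04  5.49409548e-01] [-3.59797544  0.88744053 22.52549022] 0.023229696250824557
```

View pics/a8.png

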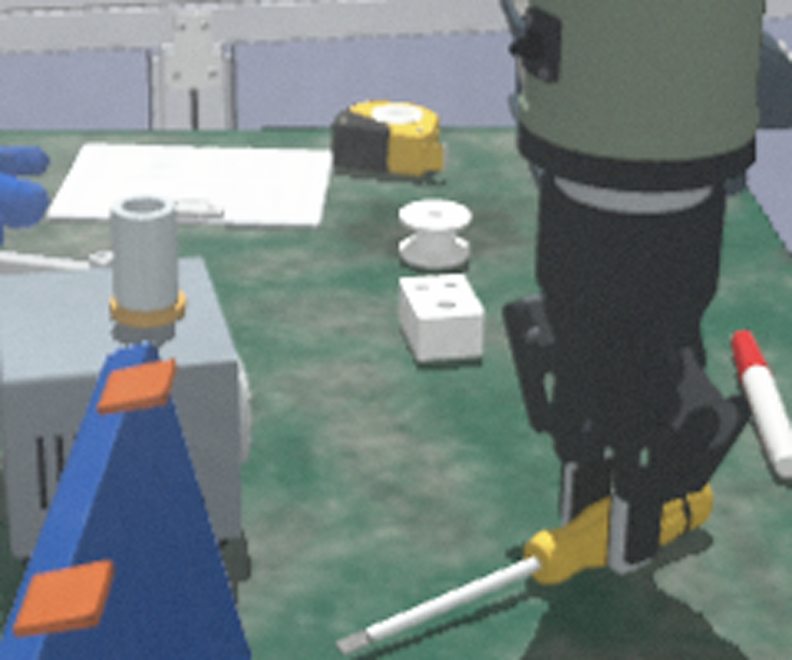

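```bash
python3 -m crank '{"travel":[[0,0,1],[0,0,3],[0,0,4.5],[0,-3,4.5],[0,-6,4.5],[0,-9,4.5],[0,-11.4,4.5],[0,-11.4,4.5]],"rot":[[0,0,0],[0,0,0],[0,0,0],[0,0,-6],[0,0,-12],[0,0,-18],[0,0,-22.2],[0,0,-22.2]]}'
python3 -m crank '{"travel":[[0,0,0],[0,0,0]],"rot":[[0,0,0],[0,0,0]]}'
python3 - <<'E'
from h import *
ims={c:bot.grab_frame(c) for c in CM}
np.savez("m9.npz",**ims)
crop(ims["side"],"a9.png",260,240,460,390,4)
crop(ims["top"],"a9t.png",200,130,400,330,3)
s=bot.observe();print(s["position"],s["tool_rot"],s["force"],s["grip_width"])
E
```

```text
clock: 12.2
position: [0.451, -0.0882, 0.1209]
tool_rot: [3.14, -0.0, 0.156]
force: [-0.3, 1.7, -0.3]
grip_width: 0.0232
clock: 12.4
position: [0.4513, -0.0844, 0.1204]
tool_rot: [-3.141, 0.0, 0.164]
force: [0.3, 0.6, -1.2]
grip_width: 0.0227
[ 0.45135029 -0.08439519  0.12043753] [-3.14113778e+00 -5.18844411e-06  1.64024810e-01] [-0.21939654  0.3840885  -1.12792075] 0.023180836693793706
```

View pics/a9.png

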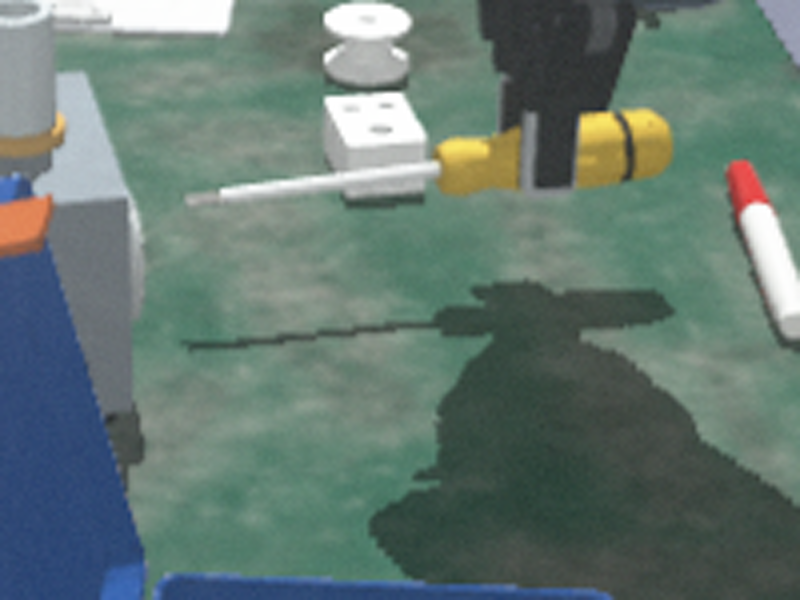

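View pics/a9t.png

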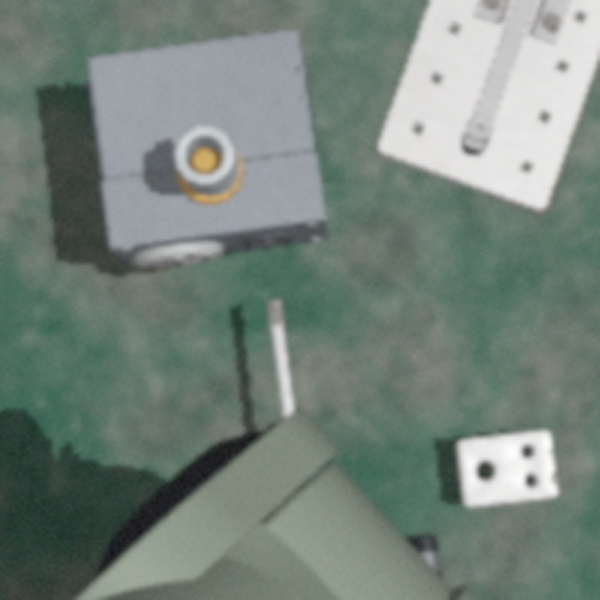

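Run:
```python
from h import *
from tester import W
def px(p,k,o): return (np.array(p)+.5)/k-.5+o
tt=px((275,301),3,[200,130]);ts=px((187,201),4,[260,240])
X,e=tri({"top":tt,"side":ts});print("tip",X,e)
# shank direction: fit dir (yaw,pitch) from second image points on axis
t2=px((288,408),3,[200,130]);s2=px((432,170),4,[260,240])
def f(q):
    d=np.array([np.cos(q[0])*np.cos(q[1]),np.sin(q[0])*np.cos(q[1]),np.sin(q[1])])
    out=[]
    for c,p in (("top",t2),("side",s2)):
        a,b=proj(c,[X,X-d*.08]);n=np.array([-(b-a)[1],(b-a)[0]])/np.linalg.norm(b-a);out.append((p-a)@n)
    return out
r=least_squares(f,[.16,-.03]);print("yaw,pitch deg",np.degrees(r.x))
for p in ([.6702,-.0257,.1625],[.6693,-.0256,.166],[.6709,-.0257,.1576]):
    R=np.array([[np.cos(p[2]),np.sin(p[2])],[-np.sin(p[2]),np.cos(p[2])]]);print("tip in tester",R@(X[:2]-p[:2]),"aperture",W(p,np.array([[-.05,-.024,.052]])))
```

```text
tip [ 0.59115312 -0.06125859  0.05200681] [np.float64(0.0006415616689974999), np.float64(0.0006415616689975716)]
yaw,pitch deg [ 8.76225189 -2.79181558]
tip in tester [-0.08375839 -0.02230148] aperture [[ 0.62474156 -0.05747311  0.052     ]]
tip in tester [-0.08296482 -0.02225553] aperture [[ 0.62395305 -0.05753202  0.052     ]]
tip in tester [-0.08433943 -0.02260176] aperture [[ 0.62528642 -0.05724998  0.052     ]]
```

```bash
python3 -m crank '{"travel":[[0,-0.15,0],[1,0.01,0],[2,0.17,0],[2.5,0.25,0],[2.5,0.25,0],[2.5,0.25,0]],"rot":[[0,0,0.5],[0,0,0.5],[0,0,0.5],[0,0,0.5],[0,0,0.5],[0,0,0.5]]}'
python3 - <<'E'
from h import *
ims={c:bot.grab_frame(c) for c in CM}
np.savez("m10.npz",**ims)
crop(ims["side"],"a10.png",260,240,400,340,5)
crop(ims["top"],"a10t.png",220,180,340,280,6)
s=bot.observe();print(s["position"],s["tool_rot"],s["force"],s["grip_width"])
E
```

```text
clock: 13.1
position: [0.4761, -0.0828, 0.1202]
tool_rot: [3.142, 0.0, 0.171]
force: [0.4, 0.6, -1.2]
grip_width: 0.0231
[ 0.47596977 -0.08285349  0.1203397 ] [-3.14150656e+00  3.64031614e-04  1.70674244e-01] [ 0.0068574   0.8357129  -0.43614926] 0.02290477228614819
```

View pics/a10.png

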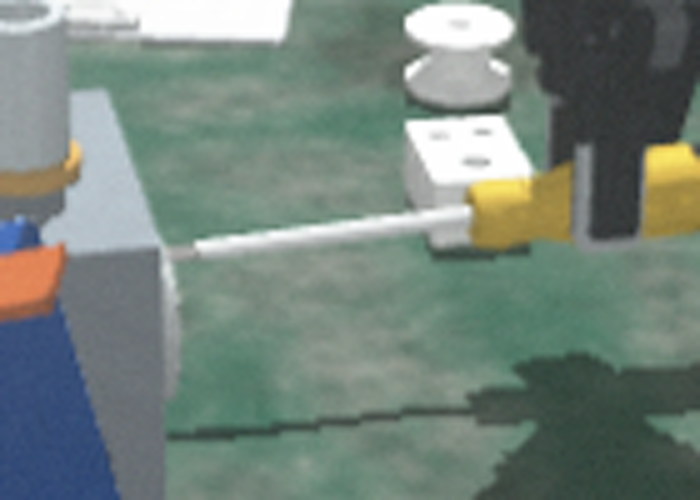

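View pics/a10t.png

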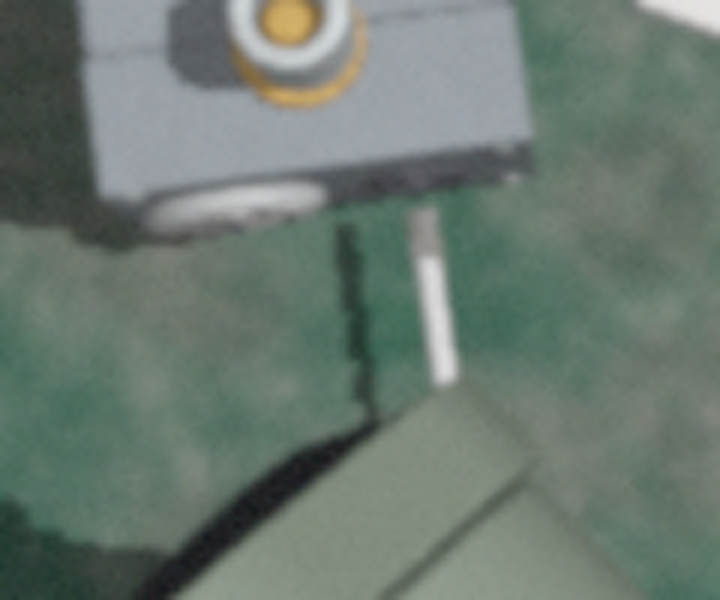

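Run:
```python
from h import *
from tester import W
def px(p,k,o): return (np.array(p)+.5)/k-.5+o
X=onz("top",px((425,208),6,[220,180]),.052);Y=onz("top",px((445,380),6,[220,180]),.0545)
print(X,np.degrees(np.arctan2(*(X-Y)[1::-1])))
for p in ([.6702,-.0257,.1625],[.6693,-.0256,.166]):
    R=np.array([[np.cos(p[2]),np.sin(p[2])],[-np.sin(p[2]),np.cos(p[2])]]);print("tip in tester",R@(X[:2]-p[:2]))
# side: shank line height at the shank; points (195,249),(465,216) crop5
a=px((197,249),5,[260,240]);b=px((465,216),5,[260,240])
for q in (a,b):
    o,d=ray("side",q)
    # intersect with vertical plane containing XY line
    n=np.cross(X-Y,[0,0,1]);t=((X-o)@n)/(d@n);print("shank pt",o+t*d)
```

```text
[ 0.61562941 -0.05893787  0.052     ] 8.597564895690384
tip in tester [-0.05922909 -0.02397124]
tip in tester [-0.05844152 -0.02401113]
shank pt [ 0.60323528 -0.06081176  0.05329563]
shank pt [ 0.51877816 -0.07358103  0.05717864]
```

```bash
python3 -m crank '{"travel":[[0.5,0.08,0],[1,0.16,0],[1.5,0.24,0],[2,0.32,0],[2.4,0.39,0],[2.7,0.44,0],[2.7,0.44,0]],"rot":[[0,0,0],[0,0,0],[0,0,0],[0,0,0],[0,0,0],[0,0,0],[0,0,0]]}'
python3 -m crank '{"travel":[[0,0,0],[0,0,0]],"rot":[[0,0,0],[0,0,0]]}'
python3 -m crank '{"travel":[[0.2,0.03,0],[0.3,0.05,0],[0.3,0.05,0],[0.3,0.05,0]],"rot":[[0,0,0],[0,0,0],[0,0,0],[0,0,0]]}'
```

```text
clock: 13.9
position: [0.5036, -0.0783, 0.1203]
tool_rot: [3.141, -0.0, 0.171]
force: [-0.1, -0.1, -1.9]
grip_width: 0.0231
clock: 14.1
position: [0.5031, -0.0784, 0.1204]
tool_rot: [-3.142, 0.0, 0.171]
force: [-0.5, -0.9, -0.8]
grip_width: 0.0235
clock: 14.5
position: [0.5061, -0.0779, 0.1203]
tool_rot: [-3.142, 0.0, 0.171]
force: [-2.6, -0.4, -0.4]
grip_width: 0.023
```

```bash
for i in 1 2 3; do python3 -m crank '{"travel":[[0.1,0.02,0],[0.2,0.03,0],[0.2,0.03,0]],"rot":[[0,0,0],[0,0,0],[0,0,0]]}' | egrep 'pos|force|clock'; done
```

```text
clock: 14.8
position: [0.5083, -0.0776, 0.1203]
force: [-2.9, -0.8, -1.6]
clock: 15.1
position: [0.5102, -0.0773, 0.1203]
force: [-4.4, -0.3, -0.9]
clock: 15.4
position: [0.5123, -0.077, 0.1203]
force: [-5.9, -1.0, -1.1]
```

```bash
for i in 1 2; do python3 -m crank '{"travel":[[0.05,0.01,0],[0.05,0.01,0],[0.05,0.01,0]],"rot":[[0,0,0],[0,0,0],[0,0,0]]}' | egrep 'pos|force|clock'; done
python3 - <<'E'
from h import *
F=[bot.observe()["force"]]
ims={c:bot.grab_frame(c) for c in CM}
crop(ims["side"],"a11.png",240,220,400,340,5)
crop(ims["top"],"a11t.png",220,150,340,250,6)
s=bot.observe();print(s["position"],s["tool_rot"],s["force"],s["grip_width"])
E
```

```text
clock: 15.7
position: [0.5126, -0.0769, 0.1203]
force: [-5.7, -0.4, -1.2]
clock: 16.0
position: [0.5131, -0.0768, 0.1203]
force: [-6.0, -1.0, -0.5]
[ 0.51307367 -0.07684334  0.12032872] [-3.14150673e+00  4.25112795e-04  1.70810905e-01] [-6.0464703  -0.50090107 -0.57815719] 0.022891927302570485
```

View pics/a11.png

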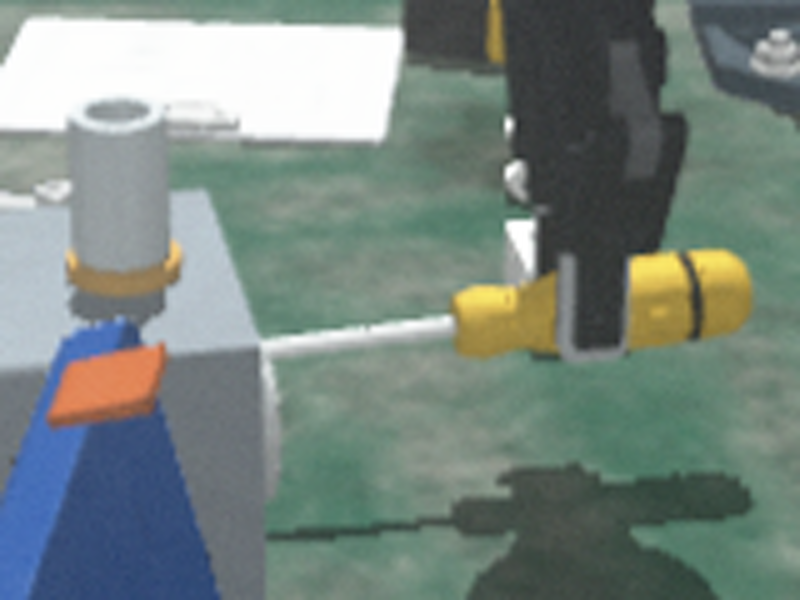

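View pics/a11t.png

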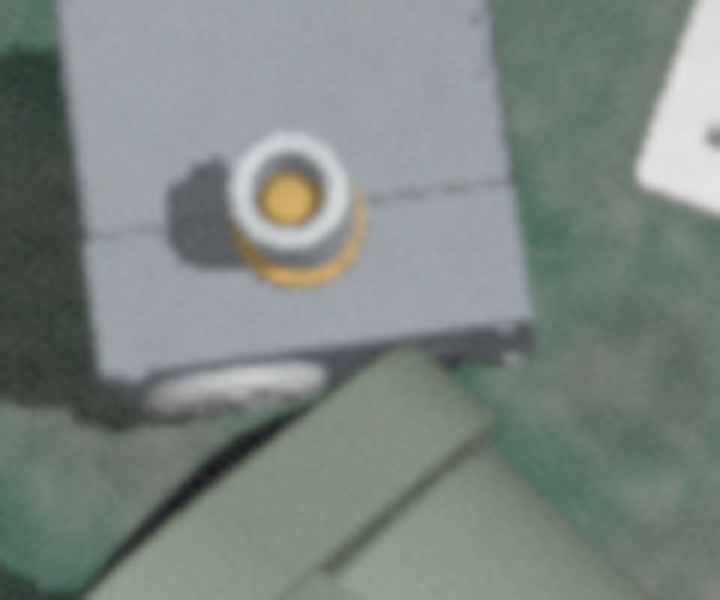

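```bash
python3 -m crank '{"travel":[[0.05,0.01,0],[0.1,0.02,0],[0.1,0.02,0],[0.1,0.02,0]],"rot":[[0,0,0],[0,0,0],[0,0,0],[0,0,0]]}' | egrep 'pos|force|clock|grip'
python3 - <<'E'
from h import *
F=[]
for i in range(4):
    im=bot.grab_frame("side"); s=bot.observe();F.append(s["force"])
print(np.mean(F,0),s["position"])
E
```

```text
clock: 16.5
position: [0.5139, -0.0766, 0.1203]
force: [-5.4, -0.2, 0.3]
grip_width: 0.0233
[-6.25414268 -1.13401639 -0.52354592] [ 0.51394501 -0.0766628   0.12029823]
```

```bash
python3 -m crank '{"travel":[[0.05,0.01,0],[0.1,0.02,0],[0.1,0.02,0],[0.1,0.02,0]],"rot":[[0,0,0],[0,0,0],[0,0,0],[0,0,0]]}' | egrep 'pos|force|clock|grip'
python3 - <<'E'
from h import *
F=[]
for i in range(4):
    im=bot.grab_frame("side"); s=bot.observe();F.append(s["force"])
crop(im,"a12.png",240,220,400,340,5)
print(np.mean(F,0),s["position"])
E
```

```text
clock: 17.1
position: [0.5142, -0.0766, 0.1201]
force: [-9.8, -1.6, -0.6]
grip_width: 0.0229
[-10.1210255   -2.06786889  -0.3930987 ] [ 0.51422979 -0.0765501   0.12009726]
```

View pics/a12.png

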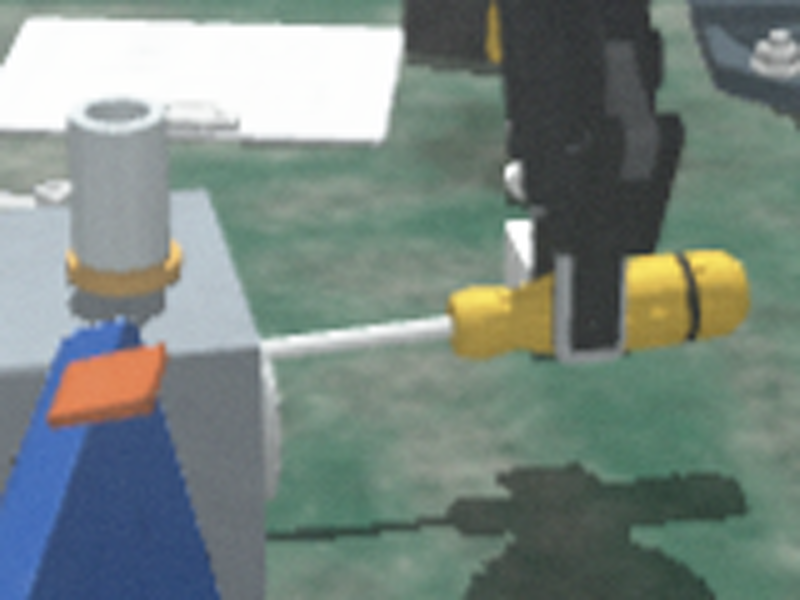

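```bash
python3 -c "
from workcell import bot
print(bot.job_done()); s=bot.observe(); print(s['clock'],s['force'],s['grip_width'])"
```

```text
the job is handed in; nothing more can be done
None
the job is handed in; nothing more can be done
```

I handed the job in at about 17 s with the sleeve home and released on the spigot. The screwdriver, gripped at 100 N, was holding the zero button in at its stop. `job_done()` reports no verdict, so the checks below are my own measurements.

**Sleeve:** I lowered it over the spigot until the wrist read about 12 N of contact, then let go and moved clear. Later pictures from both cameras show it upright and seated on the shoulder. In the side view it sits about 1.6 mm off centre, inside the 4 mm limit.

**Screwdriver:** I took it by mid-handle, lifted it, lined it up with the bore and pushed it in.
- **Before entry:** the tip was measured at y = -24.0 mm in the tester's frame and z of about 52 to 53 mm. The aperture is at y = -24, z = 52.
- **Button:** the push rose from 2.6 N to about 6 N, then jumped to about 10 N over the last millimetre of commanded travel. That jump is what a stop looks like.
- **Grip:** the handle showed no slip in the fingers between the pictures before and during the push. It was held at roughly 60 mm height.

**Disagreements:** The tip position worked out from the arm's travel implies about 10 mm of button movement, which is more than the 8 mm stop. I put that down to 1–2 mm of calibration error and relied on the force. The blade also sloped about 2 to 3 degrees downward, which the bore had room for. The pulley and drilled block were not touched.

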